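Feel along the marks of a sprung stitch guide

ROBOT

A 7-joint arm with a two-finger parallel gripper is mounted at the origin on the work surface. World frame = base frame: x ahead of the robot, y to its left, z up, the work surface at z = 0. Lengths are in mm, angles in rad, forces in N, time in s.
With the tool pointing down it reaches from about 425 to 825 mm from the base axis. Payload 3.6 kg.
Tool frame: the origin (TCP) lies between the finger pads; the fingertips stand 11 mm ahead of it and the grasp point (between the pads) lies 8 mm behind it; z points along the fingers, y is the line along which they close (so a half turn about z gives the same grasp; the last joint's range is limited). The gripper opens to 85 mm and grips with 20 to 120 N. Pads are 22 mm wide; open, the fingers measure 114 mm over their backs; the gripper's body (76 mm by 85 mm) begins 54 mm behind the grasp point. The pads swing forward as they close: fully open they stand 13 mm farther back than shut.
Start: joints at [-1.304, 0.615, -0.013, 1.423, 0.008, 1.103, -0.04], TCP at [188.202, 622.128, 242.297] pointing down, gripper open.
Joint ranges: [-3.12, 3.12], [-0.3, 2.06], [-1.34, 1.32], [0.26, 2.42], [-1.36, 4.5], [0.01, 1.98], [-2.84, 2.84]. Speed limits (rad/s): [2.79, 2.79, 3.14, 3.14, 3.14, 3.14, 3.14].

INTERFACE

Orientations are given as a unit quaternion [w, x, y, z].
In Python, from workcell import get_obs, read_camera, camera_params, hand_in gives the robot as it stands.
- The arm moves only by the tool drive_tool, never from a script. Its arguments are lists of equal length, an entry for each row: "translation": the shift along the tool's x, y, z in cm, a list of three; "spin": the turn about the tool's z in rad; "jaw": the opening, from 0 (shut) to 1 (fully open). In form: {"translation": [[x, y, z], ...], "spin": [spin, ...], "jaw": [jaw, ...]}. A call has 1 to 10 rows; each row shifts and turns the commanded pose from where the row before left it, along the tool's axes as they then stand; what a row does not reach is not made up. A row lasts 1/12 s, in which the tool goes at most 41.7 mm and 7.16 degrees, less where a joint would pass 70% of its speed; a pose out of reach is approached as far as the arm can. A call with a gripper value outside its range is refused whole. The fingers move at their own pace and stop on an object; "grip_force" is the grip in N (left out, the last holds). Time passes only in rows, so rows that do not move let the fingers close. It gives the time, the measured TCP pose, the force, the opening and the grip force at its end, in the units of the state.
- get_obs(): the state, without advancing time (a new reading comes with each control period).
- read_camera(name): name is "scene" or "top" or "wrist"; returns the picture (400x640x3 uint8, red, green, blue); there is no depth.
- camera_params(name): a dict with "K" (3x3 intrinsics, pixels), "xyz" and "attitude" of the camera in the world; the wrist camera has in their place "mount" (4x4, takes a point from camera to tool coordinates, whose origin is the TCP and whose axes are the flange's). Camera axes: x right, y down, z forward; pixel columns grow to the right and rows downward; lengths in mm; the calibration is good to about 2 mm. The wrist camera is an equidistant fisheye: a pixel r from the principal point sees the ray r / f radians off the axis. A picture is of the moment at which its call begins: read the wrist's pose just before it. camera_params takes no time and is no camera call.
- hand_in(): hands the job in; it is judged then, once.
The state is a dict: "time_s": time; "joint_positions": joint angles; "joint_velocities": joint speeds; "tau": joint torques, N m; "tool_pos": TCP position; "orientation": TCP orientation; "wrist_force": force on the tool from outside, world axes, zero at the start; "moment": the same for the moment, N m; "opening": finger opening in mm; "gripper_force": force on a finger pad.
Only numpy, scipy, OpenCV 4.12 (cv2) and the standard library are available. Lean on these libraries where they do the work, as an engineer would, in place of code of your own. Each camera call takes 0.05 s, during which the arm holds its last target. There are 200 camera calls.

TASK

Check the curved stitch guide by touch: with the fingertips, touch the red mark, then feel lightly along the guide, staying on it over the plain stretches, across each brass mark in turn to the blue mark, then lift clear. Press gently, so that the sprung guide never bottoms out, and do not grasp, move or lift anything; leave the loose tools and thread where they are.

Things in the scene. Friction and masses are not known exactly. Their poses are not given: they have to be found in the camera images.
- jig: plywood board 180 x 240 x 18 mm screwed flat to the table; origin at the centre of its underside, z up. Above it stands a curved guide on springs: an arc of 100 mm radius spanning 120 degrees between the first and last marks, its centre of curvature 70 mm from the origin along the board's -x, so the arc bulges to the board's +x; the board's +y points towards the blue end
- guide (a joint): how far the sprung guide is pushed down, m: 0 = up (at rest), 0.015 = on its stops. It moves straight down as one piece, carrying all marks and spans; a push of about 1.7 N starts it, then 0.4 N more per mm (about 3.7 N at 5 mm, 7 N at 13 mm), and it springs back up. The guide's upper face is flat, 18 mm wide and 65 mm above the table when up, 47 mm above the board; it runs on 18 mm beyond the crest of the first mark (red end) and the last (blue end)
- mark0: raised mark (red, the first, at the red end): a rounded bar across the guide, 24 mm long, showing about 10 mm wide along the guide, standing 1 mm above the guide's face; origin on its crest at mid-width (66 mm above the table when up); x points outwards from the arc's centre, y along the guide towards the blue end. Neighbouring marks are 52 mm apart along the guide
- mark1: raised mark (brass, second): a rounded bar across the guide, 24 mm long, showing about 10 mm wide along the guide, standing 1 mm above the guide's face; origin on its crest at mid-width (66 mm above the table when up); x points outwards from the arc's centre, y along the guide towards the blue end. Neighbouring marks are 52 mm apart along the guide
- mark2: raised mark (brass, third, middle of the arc): a rounded bar across the guide, 24 mm long, showing about 10 mm wide along the guide, standing 1 mm above the guide's face; origin on its crest at mid-width (66 mm above the table when up); x points outwards from the arc's centre, y along the guide towards the blue end. Neighbouring marks are 52 mm apart along the guide
- mark3: raised mark (brass, fourth): a rounded bar across the guide, 24 mm long, showing about 10 mm wide along the guide, standing 1 mm above the guide's face; origin on its crest at mid-width (66 mm above the table when up); x points outwards from the arc's centre, y along the guide towards the blue end. Neighbouring marks are 52 mm apart along the guide
- mark4: raised mark (blue, the last, at the blue end): a rounded bar across the guide, 24 mm long, showing about 10 mm wide along the guide, standing 1 mm above the guide's face; origin on its crest at mid-width (66 mm above the table when up); x points outwards from the arc's centre, y along the guide towards the blue end. Neighbouring marks are 52 mm apart along the guide
- span0: plain black stretch of guide between mark0 and mark1, 18 mm wide, flat and smooth; origin at its middle on the upper face (65 mm above the table when up); axes as the marks
- span1: plain black stretch of guide between mark1 and mark2, 18 mm wide, flat and smooth; origin at its middle on the upper face (65 mm above the table when up); axes as the marks
- span2: plain black stretch of guide between mark2 and mark3, 18 mm wide, flat and smooth; origin at its middle on the upper face (65 mm above the table when up); axes as the marks
- span3: plain black stretch of guide between mark3 and mark4, 18 mm wide, flat and smooth; origin at its middle on the upper face (65 mm above the table when up); axes as the marks
- awl: loose awl lying on the board inside the arc, flat-sided wooden handle 62 x 20 x 18 mm, thin steel point, 107 mm long in all; origin on its underside 53 mm from the handle's rear end, x along the point; to be left alone
- cork: loose cork standing on the board inside the arc, 24 mm across, 22 mm high; origin at its underside; to be left alone
- spool: loose yellow bobbin standing on the table, 44 mm across, 30 mm high; origin at its underside; to be left alone
- cone_a: loose cone of purple thread on a green foot, 80 mm across, 155 mm high; origin at its underside; to be left alone
- cone_b: loose cone of violet thread, as cone_a; to be left alone
- wax_tin: loose aluminium wax tin, 64 mm across, 35 mm high; origin at its underside; to be left alone
- mallet: loose wooden mallet lying on the table, about 220 mm long, head 55 x 95 x 52 mm at its +x end; origin at table level on the handle's line; to be left alone

How it is judged:
By the outcome, as a careful person would: the job done as asked, in the order asked, and still so for the second after the job is handed in, with the robot touching nothing.
It also fails if it takes over 42 s, if anything falls off the work surface, if the arm or the gripper's body presses on something with over 40 N, if the wrist force passes 120 N, or if a joint passes its speed limit or range.

## Working session

There is one attempt and no reset: what is moved stays moved. The work goes in short steps, Python scripts to look and compute and a tool call to move; the robot and the scene stay as the last step left them, time stands still between calls to the robot, and variables do not carry over. Pictures are saved under pics/ and viewed, at most 10 in all, crops included, and the job is handed in when it is done.

Besides the shell and the picture viewer there is one more tool, called after "Request:" in YAML: its name, and indented under it one key for each argument. drive_tool: Moves the arm, as the interface text tells. Its arguments: {"type":"object","properties":{"translation":{"type":"array"},"spin":{"type":"array"},"jaw":{"type":"array"},"grip_force":{"type":"number"}},"required":["translation","spin","jaw"]}

```bash
mkdir -p pics
python3 - <<'E'
from workcell import *
import cv2
o=get_obs();print({k:o[k] for k in("time_s","tool_pos","orientation","opening","wrist_force")})
for n in("scene","top"):
    cv2.imwrite(f"pics/{n}0.png",read_camera(n)[:,:,::-1]);print(n,camera_params(n))
print(camera_params("wrist"))
E
```

```text
{'time_s': 0.0, 'tool_pos': array([187.97627904, 621.44414371, 241.14414103]), 'orientation': array([-1.85136418e-04,  1.46315655e-01,  9.89237112e-01, -1.27718619e-03]), 'opening': 85.30428445032169, 'wrist_force': array([ 0.18342393, -0.30583955, -0.00285071])}
scene {'K': array([[364.56456302,   0.        , 318.75463943],
       [  0.        , 364.56456302, 201.67178454],
       [  0.        ,   0.        ,   1.        ]]), 'xyz': array([1323.79459216,  160.57346913,  552.88964757]), 'attitude': array([-0.30413299,  0.54469349,  0.68862956, -0.36959635])}
top {'K': array([[424.47895002,   0.        , 320.3369367 ],
       [  0.        , 424.47895002, 197.24436875],
       [  0.        ,   0.        ,   1.        ]]), 'xyz': array([ 453.19428861,   -2.09026943, 1080.22239417]), 'attitude': array([ 0.05478437, -0.70150418,  0.70752398, -0.06557722])}
{'K': array([[309.70691629,   0.        , 319.96696227],
       [  0.        , 309.70691629, 199.92274282],
       [  0.        ,   0.        ,   1.        ]]), 'mount': array([[-9.92826869e-04, -9.55090164e-01, -2.96313674e-01,
         7.64443247e+01],
       [ 9.99999277e-01, -1.14937861e-03,  3.54131649e-04,
         1.01231570e+00],
       [-6.78804252e-04, -2.96313108e-01,  9.55090614e-01,
        -1.31429451e+02],
       [ 0.00000000e+00,  0.00000000e+00,  0.00000000e+00,
         1.00000000e+00]])}
```

View pics/top0.png

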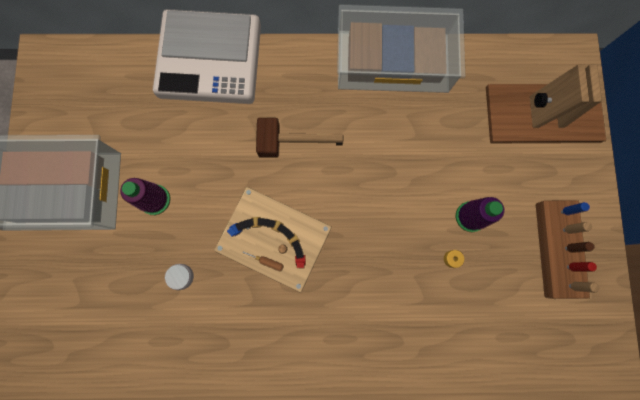

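View pics/scene0.png

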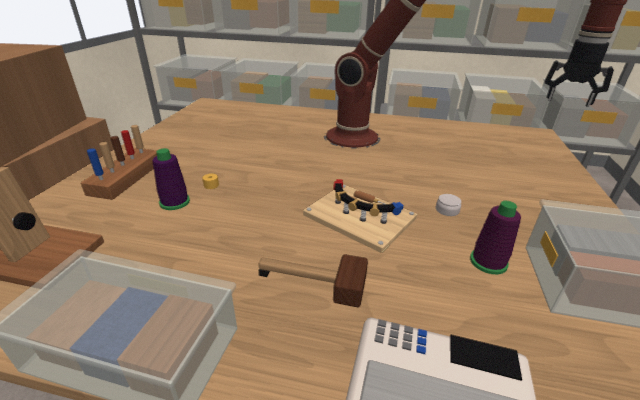

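The top view shows the jig around (272,240), with red at (300,262), blue at (234,230), and brass at about (256,222), (280,226) and (294,240). In the scene view the jig is at (360,210), with red at (339,185) and blue at (398,208). I'll enlarge both.

```bash
cat > h.py <<'E'
import numpy as np,cv2
from scipy.spatial.transform import Rotation as R
from workcell import *
def rot(q): return R.from_quat(np.r_[q[1:],q[0]]).as_matrix()
def ray(n,u,v):
    c=camera_params(n);d=rot(c["attitude"])@np.linalg.inv(c["K"])@[u,v,1];return c["xyz"],d/np.linalg.norm(d)
def atz(n,u,v,z):
    p,d=ray(n,u,v);return p+d*(z-p[2])/d[2]
def tri(a,b):
    (p,d),(q,e)=ray("top",*a),ray("scene",*b)
    s=np.linalg.lstsq(np.c_[d,-e],q-p,rcond=None)[0];A,B=p+d*s[0],q+e*s[1];return (A+B)/2,np.linalg.norm(A-B)
E
python3 - <<'E'
from h import *
for n,(x,y,w,h) in dict(top=(205,180,130,115),scene=(295,165,130,85)).items():
    im=cv2.imread(f"pics/{n}0.png")[y:y+h,x:x+w]
    cv2.imwrite(f"pics/{n}0c.png",cv2.resize(im,None,fx=5,fy=5,interpolation=cv2.INTER_CUBIC))
print(tri((300,262),(339,185)),tri((234,230),(398,208)),atz("top",320,200,0),atz("top",320,100,0))
E
```

```text
(array([473.07318125,  31.69918766,  54.55007238]), np.float64(0.5573389952525657)) (array([550.75894505, 191.82408136,  55.89739119]), np.float64(3.2145331190297752)) [631.82965248 -18.61560057   0.        ] [904.32273986 -21.24458507   0.        ]
```

View pics/top0c.png

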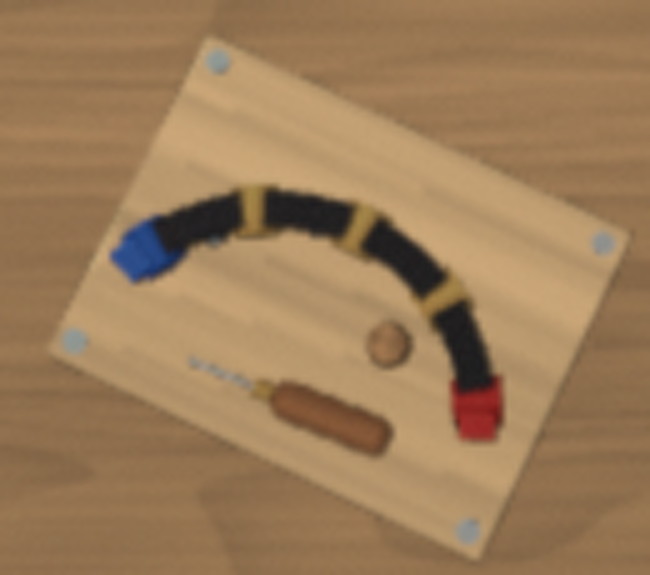

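View pics/scene0c.png

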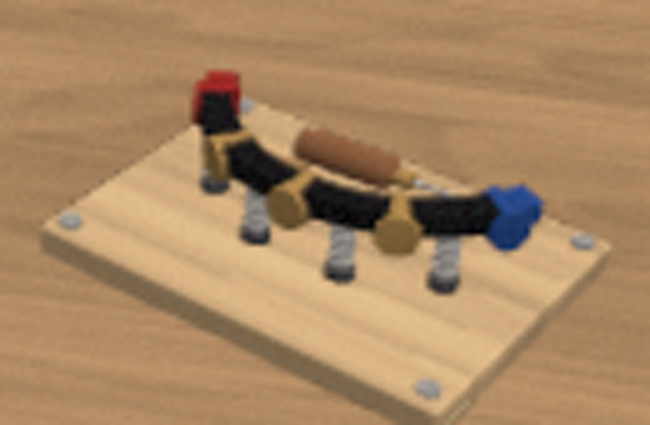

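Crop pixels (top, ×5): the mark crests are about (478,392), (444,294), (361,229), (254,211) and (157,243). The board's top-face corners are (208,38), (629,233), (480,558) and (50,350). In the scene crop, the mark1, mark2 and mark3 tops are near (230,142), (291,182) and (398,207).

```bash
cat >> h.py <<'E'
th=np.radians([-60,-30,0,30,60])
def marks(p,t=th,r=100):
    x,y,a=p;l=np.c_[-70+r*np.cos(t),r*np.sin(t)];c,s=np.cos(a),np.sin(a);return l@np.array([[c,s],[-s,c]])+[x,y]
E
python3 - <<'E'
from h import *
from scipy.optimize import least_squares
M=np.array([(478,392),(444,294),(361,229),(254,211),(157,243)])/5+[205,180]-.4
C=np.array([(208,38),(629,233),(480,558),(50,350)])/5+[205,180]-.4
L=np.array([(90,120),(90,-120),(-90,-120),(-90,120)])
W=np.array([atz("top",*m,66)[:2] for m in M]);K=np.array([atz("top",*m,18)[:2] for m in C])
print(W.round(1),K.round(1))
def f(p):
    c,s=np.cos(p[2]),np.sin(p[2]);return np.r_[(marks(p)-W).ravel(),(L@np.array([[c,s],[-s,c]])+p[:2]-K).ravel()]
r=least_squares(f,[520,110,-.4]);print(r.x,r.fun.round(1))
p=r.x;print(marks(p).round(1))
print("marks only",least_squares(lambda p:(marks(p)-W).ravel(),p).x)
S=np.array([(230,142),(291,182),(398,207)])/5+[295,165]-.4
for m,s in zip(M[1:4],S): print(tri(m,s))
for z in(18,):print([atz("scene",*(np.array(c)/5+[295,165]-.4),z)[:2].round(1) for c in[(440,415),(42,230),(610,245)]])
print(rot(get_obs()["orientation"]).round(3))
E
```

```text
[[482.2  30.6]
 [528.6  46.7]
 [560.1  86.4]
 [569.1 137.7]
 [554.1 183.6]] [[663.2 169.1]
 [562.  -43.8]
 [403.2  31.3]
 [506.2 244. ]]
[ 5.34215988e+02  9.94967585e+01 -4.44136741e-01] [-3.3 -0.7 -0.9  0.5  1.3  0.2  1.6 -0.2 -0.8  2.7  3.8  0.1  1.9 -3.7
 -1.8 -1.5 -1.7  2.5]
[[478.9  29.9]
 [527.7  47.2]
 [561.3  86.6]
 [570.7 137.5]
 [553.4 186.3]]
marks only [ 5.34638480e+02  9.89499332e+01 -4.36019276e-01]
(array([528.86130913,  46.22293384,  64.30063357]), np.float64(1.0794416631817185))
(array([560.42360899,  84.18160327,  65.51289907]), np.float64(4.570369592430247))
(array([569.34881226, 136.81413919,  64.93461256]), np.float64(1.9885826528227986))
[array([665.1, 168.7]), array([564.7, -45.2]), array([505.9, 244.2])]
[[-0.957  0.29  -0.001]
 [ 0.29   0.957 -0.002]
 [ 0.    -0.002 -1.   ]]
```

The jig pose is about (534.4, 99.3), yaw -0.442, and the heights agree with the text. I'll go to a viewpoint above the arc, shutting the fingers on the way.

Request:
drive_tool:
  translation:
    - [-1.0, -0.8, 0]
    - [-2.4, -1.95, 0.1]
    - [-2.4, -1.95, 0.1]
    - [-2.4, -1.95, 0.1]
    - [-2.4, -1.95, 0.1]
    - [-2.4, -1.95, 0.1]
    - [-2.4, -1.95, 0.1]
    - [-2.4, -1.95, 0.1]
    - [-2.4, -1.95, 0.1]
    - [-2.4, -1.95, 0.1]
  spin: [0, 0, 0, 0, 0, 0, 0, 0, 0, 0]
  jaw: [0, 0, 0, 0, 0, 0, 0, 0, 0, 0]
  grip_force: 20

```text
time_s: 0.93
tool_pos: [351.8, 379.4, 233.0]
orientation: [-0.0, 0.146, 0.989, -0.0]
wrist_force: [0.9, -0.2, -0.7]
opening: -0.1
gripper_force: 0.0
```

Request:
drive_tool:
  translation:
    - [-2.4, -1.95, 0.1]
    - [-2.4, -1.95, 0.1]
    - [-2.4, -1.95, 0.1]
    - [-2.4, -1.95, 0.1]
    - [-2.4, -1.95, 0.1]
    - [-2.4, -1.95, 0.1]
    - [-2.4, -1.95, 0.1]
    - [-2.4, -1.95, 0.1]
    - [-2.4, -1.95, 0.1]
    - [-2.4, -1.95, 0.1]
  spin: [0, 0, 0, 0, 0, 0, 0, 0, 0, 0]
  jaw: [0, 0, 0, 0, 0, 0, 0, 0, 0, 0]

```text
time_s: 1.77
tool_pos: [525.0, 123.5, 222.9]
orientation: [-0.0, 0.146, 0.989, -0.0]
wrist_force: [0.8, -0.3, 0.9]
opening: 0.1
gripper_force: 0.0
```

Request:
drive_tool:
  translation:
    - [0, 0, 0]
    - [0, 0, 0]
  spin: [0, 0]
  jaw: [0, 0]

```text
time_s: 1.93
tool_pos: [525.2, 122.4, 222.7]
orientation: [-0.0, 0.149, 0.989, -0.001]
wrist_force: [-0.3, 0.7, -1.5]
opening: 0.3
gripper_force: 0.0
```

```bash
cat >> h.py <<'E'
def wray(o,u,v):
    c=camera_params("wrist");K=c["K"];d=np.array([u-K[0,2],v-K[1,2]])/K[0,0];t=np.linalg.norm(d)
    m=np.r_[d/t*np.sin(t),np.cos(t)];T=c["mount"];Q=rot(o["orientation"])
    return o["tool_pos"]+Q@T[:3,3],Q@T[:3,:3]@m
def watz(o,u,v,z):
    p,d=wray(o,u,v);return p+d*(z-p[2])/d[2]
def st():
    o=get_obs();Q=rot(o["orientation"]);print(round(o["time_s"],2),o["tool_pos"].round(1),"xang",np.arctan2(Q[1,0],Q[0,0]).round(3),"zax",Q[:,2].round(3),"F",o["wrist_force"].round(2),"open",round(o["opening"],1),"q",o["joint_positions"].round(2));return o
E
python3 - <<'E'
from h import *
import pickle
o=st();pickle.dump(o,open("o1.pkl","wb"))
cv2.imwrite("pics/w1.png",read_camera("wrist")[:,:,::-1])
E
```

```text
1.93 [525.2 122.4 222.7] xang 2.843 zax [-0.001 -0.001 -1.   ] F [-0.29  0.67 -1.53] open 0.3 q [-0.3   0.46  0.05  1.77 -0.03  0.91  1.03]
```

View pics/w1.png

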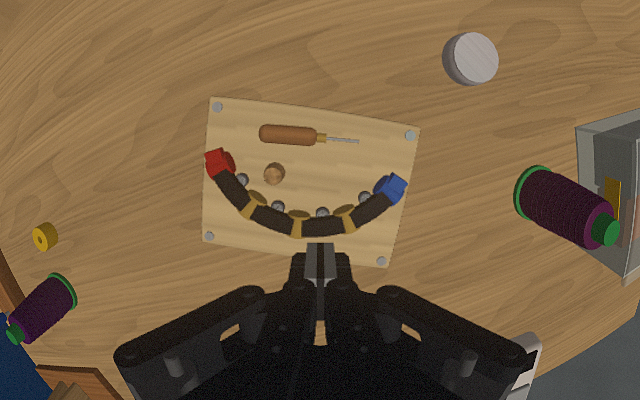

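The wrist view shows the whole arc: red near (220,162), brass (256,204), (297,225) and (347,218), and blue (391,187). The shut fingertips are near (320,250). I'll enlarge this view for the measurement.

Run:
```python
from h import *
im=cv2.imread("pics/w1.png")[135:255,195:415]
cv2.imwrite("pics/w1c.png",cv2.resize(im,None,fx=3.6,fy=3.6,interpolation=cv2.INTER_CUBIC))
```

```text
(no output)
```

View pics/w1c.png

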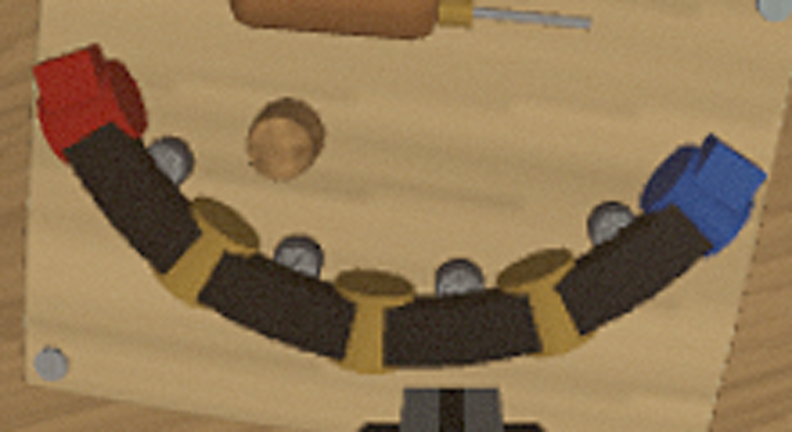

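Crop pixels (×3.6, offset 195,135): crest mid-widths are about (80,121), (197,267), (366,335), (552,317) and (709,211).

Run:
```python
from h import *
import pickle
from scipy.optimize import least_squares
o=pickle.load(open("o1.pkl","rb"))
M=np.array([(80,121),(197,267),(366,335),(552,317),(709,211)])/3.6+[195,135]-.36
W=np.array([watz(o,*m,66)[:2] for m in M]);r=least_squares(lambda p:(marks(p)-W).ravel(),[534,99,-.44])
print(W.round(1),r.x,r.fun.round(1));print(marks(r.x).round(1))
# tip pixel check: crop tip centre (451,390)
print(watz(o,451/3.6+195,390/3.6+135,222.7-11))
# other tool directions: hover targets
p=(r.x+[534.4,99.3,-.442])/2;print(p,marks(p).round(1))
```

```text
[[476.7  32.2]
 [525.8  49.2]
 [558.7  88. ]
 [568.9 139.2]
 [552.  188.9]] [ 5.32247403e+02  1.01496586e+02 -4.49383790e-01] [-0.1 -0.  -0.3  0.1  0.6  0.4  0.1  0.1 -0.2 -0.7]
[[476.6  32.2]
 [525.5  49.2]
 [559.3  88.5]
 [568.9 139.3]
 [551.9 188.2]]
[516.76048579 126.21547426 211.7       ]
[ 5.33323701e+02  1.00398293e+02 -4.45691895e-01] [[477.9  30.9]
 [526.8  48.1]
 [560.4  87.5]
 [569.9 138.4]
 [552.6 187.2]]
```

Both measurements agree within about 2 mm, so I'll use the mean pose (533.3, 100.4, -0.446). Next I turn so tool x runs across the guide at the red mark, and lower.

Request:
drive_tool:
  translation:
    - [0, 0, 1.0]
    - [0, 0, 1.0]
    - [0, 0, 1.0]
    - [0, 0, 1.0]
    - [0, 0, 1.0]
    - [0, 0, 1.0]
    - [0, 0, 1.0]
    - [0, 0, 1.0]
    - [0, 0, 1.0]
    - [0, 0, 1.0]
  spin: [0.12, 0.12, 0.12, 0.12, 0.12, 0.12, 0.12, 0.12, 0.12, 0.12]
  jaw: [0, 0, 0, 0, 0, 0, 0, 0, 0, 0]

```text
time_s: 2.82
tool_pos: [523.6, 127.3, 122.7]
orientation: [-0.001, 0.68, 0.733, 0.0]
wrist_force: [-0.5, 0.4, 1.0]
opening: -0.0
gripper_force: 0.0
```

Request:
drive_tool:
  translation:
    - [0, 0, 0]
    - [0, 0, 0]
  spin: [0, 0]
  jaw: [0, 0]

```text
time_s: 2.98
tool_pos: [523.6, 126.7, 122.9]
orientation: [-0.001, 0.677, 0.736, -0.001]
wrist_force: [-0.0, -0.0, 1.1]
opening: 0.1
gripper_force: 0.0
```

```bash
cat >> h.py <<'E'
P=np.array([533.3,100.4,-.446])
def to(t,o,zt=None):
    "tool-frame shift (cm) and spin to arc angle t; arc-frame errors"
    Q=rot(o["orientation"]);g=marks(P,np.array([t]))[0]
    d=np.r_[g-o["tool_pos"][:2],0 if zt is None else zt-o["tool_pos"][2]]
    s=(np.arctan2(Q[1,0],Q[0,0])-(P[2]+t+np.pi)+np.pi)%(2*np.pi)-np.pi
    return (Q.T@d/10).round(2),round(s,3)
def where(o):
    c=marks(P,np.array([0.]),0)[0];d=o["tool_pos"][:2]-c
    return "theta %.2f deg r %.1f"%(np.degrees(np.arctan2(d[1],d[0])-P[2]),np.hypot(*d))
E
python3 - <<'E'
from h import *
o=st();print(to(th[0],o,90),where(o))
E
```

```text
2.98 [523.6 126.7 122.9] xang 1.654 zax [-0.002  0.    -1.   ] F [-0.03 -0.04  1.11] open 0.1 q [-0.5   0.62  0.35  1.89 -0.31  0.69  0.11]
(array([-9.17, -5.34,  3.29]), np.float64(0.005)) theta 21.40 deg r 53.5
```

Request:
drive_tool:
  translation:
    - [-1.15, -0.67, 0]
    - [-1.15, -0.67, 0]
    - [-1.15, -0.67, 0]
    - [-1.15, -0.67, 0.2]
    - [-1.15, -0.67, 0.4]
    - [-1.15, -0.67, 0.5]
    - [-1.15, -0.67, 0.6]
    - [-1.12, -0.65, 0.6]
    - [0, 0, 0.6]
    - [0, 0, 0.2]
  spin: [0, 0, 0, 0, 0, 0, 0, 0, 0, 0]
  jaw: [0, 0, 0, 0, 0, 0, 0, 0, 0, 0]

```text
time_s: 3.82
tool_pos: [477.6, 27.9, 91.9]
orientation: [-0.0, 0.68, 0.733, -0.0]
wrist_force: [-0.4, -0.3, -0.3]
opening: -0.1
gripper_force: 0.0
```

Request:
drive_tool:
  translation:
    - [0, 0, 0]
    - [0, 0, 0]
  spin: [0, 0]
  jaw: [0, 0]

```text
time_s: 3.98
tool_pos: [478.9, 30.0, 92.4]
orientation: [-0.0, 0.679, 0.734, 0.0]
wrist_force: [0.2, -0.5, 0.4]
opening: -0.1
gripper_force: 0.0
```

Run:
```python
from h import *
import pickle
o=st();print(to(th[0],o,90),where(o));pickle.dump(o,open("o2.pkl","wb"))
im=read_camera("wrist")[:,:,::-1];cv2.imwrite("pics/w2.png",im)
cv2.imwrite("pics/w2c.png",cv2.resize(im[150:350,200:460],None,fx=3,fy=3,interpolation=cv2.INTER_CUBIC))
# predicted tip footprint & mark0 for overlay comparisons
o=get_obs();print(o["tool_pos"])
```

```text
3.98 [478.9  30.   92.4] xang 1.649 zax [ 0.001  0.001 -1.   ] F [ 0.19 -0.52  0.42] open -0.1 q [-0.3   0.6   0.29  2.07 -0.34  0.51  0.31]
(array([ 0.09, -0.09,  0.24]), np.float64(0.001)) theta -59.47 deg r 100.9
[478.98644292  30.15464623  92.48002159]
```

View pics/w2c.png

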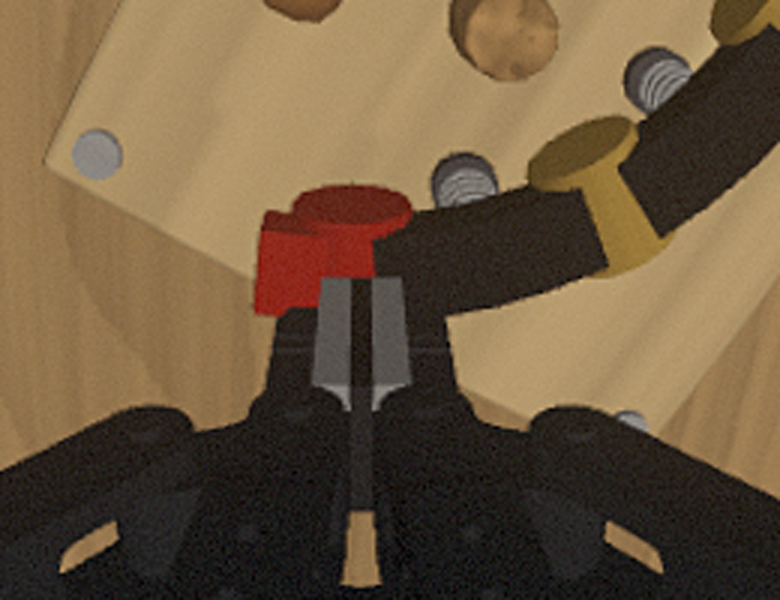

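The fingertips hang just above the red end, with their near edge at crop (320–405, 278). The visible red crest band is at about (322–373, 245), so its centre line is x≈348. Mark1's mid is at about (621,220). I'll compare these in tool coordinates.

Run:
```python
from h import *
import pickle
o=pickle.load(open("o2.pkl","rb"));Q=rot(o["orientation"])
px=lambda u,v:(u/3+200-.33,v/3+150-.33)
def tool(u,v,z): w=watz(o,*px(u,v),z);return (Q.T@(w-o["tool_pos"])).round(1),w.round(1)
print("tip",tool(362,278,o["tool_pos"][2]-11),tool(320,278,o["tool_pos"][2]-11),tool(405,278,o["tool_pos"][2]-11))
for n,a in dict(m0=(348,245),m0l=(322,238),m0r=(373,240),m1=(621,220)).items(): print(n,tool(*a,66))
for g,m in zip(marks(P)[:2],(0,1)): print(m,(Q.T@(np.r_[g,66]-o["tool_pos"])).round(1))
# black inner/outer edges near span0: inner(530,190) outer(605,270)
for a in((450,208),(520,190),(450,315),(530,297)):
    w=tool(*a,65)[1];c=marks(P,np.array([0.]),0)[0];print(a,w,np.hypot(*(w[:2]-c)).round(1))
```

```text
tip (array([10.4, -0. , 11. ]), array([478.1,  40.4,  81.4])) (array([10.4, -7.1, 11. ]), array([471. ,  39.9,  81.4])) (array([10.4,  7.2, 11. ]), array([485.3,  41. ,  81.4]))
m0 (array([10. , -2.6, 26.4]), array([475.6,  39.8,  66. ]))
m0l (array([11.4, -7.4, 26.4]), array([470.7,  40.8,  66. ]))
m0r (array([11. ,  2. , 26.4]), array([480.1,  41.1,  66. ]))
m1 (array([14.5, 48.5, 26.4]), array([526.2,  48.3,  66. ]))
0 [ 0.9 -0.9 26.4]
1 [14.3 49.1 26.4]
(450, 208) [493.7  48.1  65. ] 85.8
(520, 190) [506.2  52.5  65. ] 86.0
(450, 315) [496.2  26.2  65. ] 107.6
(530, 297) [511.2  31.   65. ] 107.7
```

Request:
drive_tool:
  translation:
    - [0.15, -0.2, 0.3]
    - [0, 0, 0.3]
    - [0, 0, 0.3]
    - [0, 0, 0.2]
    - [0, 0, 0.1]
    - [0, 0, 0.1]
    - [0, 0, 0.1]
    - [0, 0, 0.1]
    - [0, 0, 0.1]
    - [0, 0, 0.1]
  spin: [0, 0, 0, 0, 0, 0, 0, 0, 0, 0]
  jaw: [0, 0, 0, 0, 0, 0, 0, 0, 0, 0]

```text
time_s: 4.87
tool_pos: [476.5, 30.6, 75.4]
orientation: [0.0, 0.679, 0.734, 0.0]
wrist_force: [0.2, -0.1, 2.3]
opening: -0.4
gripper_force: 1.2
```

Request:
drive_tool:
  translation:
    - [0, 0, 0.1]
    - [0, 0, 0]
    - [0, 0, 0]
    - [0, 0, 0]
  spin: [0, 0, 0, 0]
  jaw: [0, 0, 0, 0]

```text
time_s: 5.2
tool_pos: [476.4, 30.6, 74.4]
orientation: [0.0, 0.679, 0.734, 0.0]
wrist_force: [-0.4, 0.0, 2.7]
opening: 0.3
gripper_force: 1.4
```

```bash
sed -i 's/^P=.*/P=np.array([532.6,101.2,-.448])/' h.py
python3 - <<'E'
from h import *
o=st();print(to(th[0],o,73),where(o))
E
```

```text
5.2 [476.4  30.6  74.4] xang 1.648 zax [ 0. -0. -1.] F [-0.36  0.01  2.69] open 0.3 q [-0.29  0.63  0.27  2.09 -0.35  0.47  0.32]
(array([0.11, 0.07, 0.14]), np.float64(0.001)) theta -60.40 deg r 101.1
```

Touch confirmed: 2.7 N at about 2.6 mm down on the red mark, which matches the spring law. I'll press about 1 mm more and start along the arc at 1° per row.

Request:
drive_tool:
  translation:
    - [0, 0, 0.1]
    - [0.05, 0.1, 0]
    - [0.05, 0.175, 0]
    - [0.002, 0.175, 0]
    - [0.002, 0.175, 0]
    - [0.002, 0.175, 0]
    - [0.002, 0.175, 0]
    - [0.002, 0.175, 0]
    - [0.002, 0.175, 0]
    - [0.002, 0.175, 0]
  spin: [0, 0, -0.0175, -0.0175, -0.0175, -0.0175, -0.0175, -0.0175, -0.0175, -0.0175]
  jaw: [0, 0, 0, 0, 0, 0, 0, 0, 0, 0]

```text
time_s: 6.03
tool_pos: [491.1, 33.9, 73.3]
orientation: [-0.0, 0.626, 0.78, -0.0]
wrist_force: [-1.9, -0.4, 3.2]
opening: -0.1
gripper_force: 1.4
```

Request:
drive_tool:
  translation:
    - [0.002, 0.175, 0]
    - [0.002, 0.175, 0]
    - [0.002, 0.175, 0]
    - [0.002, 0.175, 0]
    - [0.002, 0.175, 0]
    - [0.002, 0.175, 0]
    - [0.002, 0.175, 0]
    - [0.002, 0.175, 0]
    - [0.002, 0.175, 0]
    - [0.002, 0.175, 0]
  spin: [-0.0175, -0.0175, -0.0175, -0.0175, -0.0175, -0.0175, -0.0175, -0.0175, -0.0175, -0.0175]
  jaw: [0, 0, 0, 0, 0, 0, 0, 0, 0, 0]

```text
time_s: 6.87
tool_pos: [508.0, 39.1, 73.3]
orientation: [0.0, 0.555, 0.832, -0.0]
wrist_force: [-1.6, -0.6, 3.0]
opening: 0.0
gripper_force: 1.4
```

Run:
```python
from h import *
o=st();print(to(th[1],o,73),where(o))
```

```text
6.87 [508.   39.1  73.3] xang 1.964 zax [ 0. -0. -1.] F [-1.65 -0.62  3.01] open 0.0 q [-0.25  0.65  0.19  2.   -0.24  0.51  0.51]
(array([0.22, 2.03, 0.03]), np.float64(-0.206)) theta -41.74 deg r 100.1
```

Tracking well: r = 100.1, Fz = 3.0 N. Continuing.

Request:
drive_tool:
  translation:
    - [0.002, 0.175, 0]
    - [0.002, 0.175, 0]
    - [0.002, 0.175, 0]
    - [0.002, 0.175, 0]
    - [0.002, 0.175, 0]
    - [0.002, 0.175, 0]
    - [0.002, 0.175, 0]
    - [0.002, 0.175, 0]
    - [0.002, 0.175, 0]
    - [0.002, 0.175, 0]
  spin: [-0.0175, -0.0175, -0.0175, -0.0175, -0.0175, -0.0175, -0.0175, -0.0175, -0.0175, -0.0175]
  jaw: [0, 0, 0, 0, 0, 0, 0, 0, 0, 0]

```text
time_s: 7.7
tool_pos: [523.7, 47.3, 73.4]
orientation: [0.0, 0.48, 0.877, 0.0]
wrist_force: [-2.7, -1.3, 3.3]
opening: -0.0
gripper_force: 1.6
```

Request:
drive_tool:
  translation:
    - [0.002, 0.175, 0]
    - [0.002, 0.175, 0]
    - [0.002, 0.175, 0]
    - [0.002, 0.175, 0]
    - [0.002, 0.175, 0]
    - [0.002, 0.175, 0]
    - [0.002, 0.175, 0]
    - [0.002, 0.175, 0]
    - [0.002, 0.175, 0]
    - [0.002, 0.175, 0]
  spin: [-0.0175, -0.0175, -0.0175, -0.0175, -0.0175, -0.0175, -0.0175, -0.0175, -0.0175, -0.0175]
  jaw: [0, 0, 0, 0, 0, 0, 0, 0, 0, 0]

```text
time_s: 8.53
tool_pos: [537.0, 57.8, 73.2]
orientation: [-0.0, 0.402, 0.916, -0.0]
wrist_force: [-2.1, -1.4, 3.5]
opening: -0.2
gripper_force: 1.4
```

Run:
```python
from h import *
import pickle
o=st();print(to(th[2],o,73),where(o));pickle.dump(o,open("o3.pkl","wb"))
im=read_camera("wrist")[:,:,::-1]
cv2.imwrite("pics/w3c.png",cv2.resize(im[150:350,200:460],None,fx=3,fy=3,interpolation=cv2.INTER_CUBIC))
```

```text
8.53 [537.   57.8  73.2] xang 2.314 zax [-0. -0. -1.] F [-2.09 -1.43  3.51] open -0.2 q [-0.22  0.68  0.11  1.91 -0.13  0.56  0.72]
(array([0.71, 3.72, 0.02]), np.float64(-0.379)) theta -21.84 deg r 100.0
```

View pics/w3c.png

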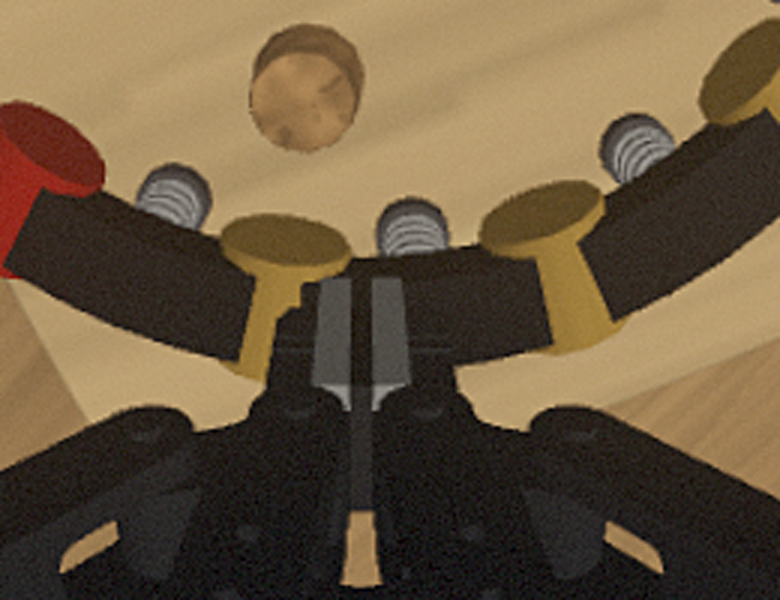

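The fingertips sit on span1 between mark1 (262,330) and mark2 (571,297), and their inner edge (y≈278) lies at the guide's inner edge. I'll check quickly for radial drift using mark2.

Run:
```python
from h import *
import pickle
o=pickle.load(open("o3.pkl","rb"))
c=marks(P,np.array([0.]),0)[0]
for a,z in(((571,297),63),((262,330),63),((553,350),62),((240,361),62)):
    w=watz(o,a[0]/3+199.67,a[1]/3+149.67,z)[:2]-c;print(a,np.hypot(*w).round(1),np.degrees(np.arctan2(w[1],w[0])-P[2]).round(1))
```

```text
(571, 297) 100.3 -0.3
(262, 330) 100.8 -31.3
(553, 350) 110.0 -3.4
(240, 361) 108.4 -32.9
```

Request:
drive_tool:
  translation:
    - [0.002, 0.175, 0]
    - [0.002, 0.175, 0]
    - [0.002, 0.175, 0]
    - [0.002, 0.175, 0]
    - [0.002, 0.175, 0]
    - [0.002, 0.175, 0]
    - [0.002, 0.175, 0]
    - [0.002, 0.175, 0]
    - [0.002, 0.175, 0]
    - [0.002, 0.175, 0]
  spin: [-0.0175, -0.0175, -0.0175, -0.0175, -0.0175, -0.0175, -0.0175, -0.0175, -0.0175, -0.0175]
  jaw: [0, 0, 0, 0, 0, 0, 0, 0, 0, 0]

```text
time_s: 9.42
tool_pos: [549.0, 70.9, 73.3]
orientation: [0.0, 0.32, 0.947, -0.0]
wrist_force: [-1.0, -2.0, 2.8]
opening: -0.1
gripper_force: 1.4
```

The arc model is confirmed within about 1 mm. Continuing.

Request:
drive_tool:
  translation:
    - [0.002, 0.175, 0]
    - [0.002, 0.175, 0]
    - [0.002, 0.175, 0]
    - [0.002, 0.175, 0]
    - [0.002, 0.175, 0]
    - [0.002, 0.175, 0]
    - [0.002, 0.175, 0]
    - [0.002, 0.175, 0]
    - [0.002, 0.175, 0]
    - [0.002, 0.175, 0]
  spin: [-0.0175, -0.0175, -0.0175, -0.0175, -0.0175, -0.0175, -0.0175, -0.0175, -0.0175, -0.0175]
  jaw: [0, 0, 0, 0, 0, 0, 0, 0, 0, 0]

```text
time_s: 10.25
tool_pos: [558.5, 85.9, 73.4]
orientation: [0.0, 0.236, 0.972, 0.0]
wrist_force: [-0.9, -3.0, 2.8]
opening: 0.0
gripper_force: 1.6
```

Request:
drive_tool:
  translation:
    - [0.002, 0.175, 0]
    - [0.002, 0.175, 0]
    - [0.002, 0.175, 0]
    - [0.002, 0.175, 0]
    - [0.002, 0.175, 0]
    - [0.002, 0.175, 0]
    - [0.002, 0.175, 0]
    - [0.002, 0.175, 0]
    - [0.002, 0.175, 0]
    - [0.002, 0.175, 0]
  spin: [-0.0175, -0.0175, -0.0175, -0.0175, -0.0175, -0.0175, -0.0175, -0.0175, -0.0175, -0.0175]
  jaw: [0, 0, 0, 0, 0, 0, 0, 0, 0, 0]

```text
time_s: 11.08
tool_pos: [564.8, 101.7, 73.3]
orientation: [-0.0, 0.151, 0.989, -0.0]
wrist_force: [-1.1, -2.0, 3.8]
opening: 0.3
gripper_force: 1.4
```

Run:
```python
from h import *
o=st();print(to(th[3],o,73),where(o))
```

```text
11.08 [564.8 101.7  73.3] xang 2.839 zax [-0. -0. -1.] F [-1.11 -1.96  3.84] open 0.3 q [-0.2   0.71 -0.03  1.82  0.03  0.62  1.02]
(array([0.69, 3.7 , 0.02]), np.float64(-0.378)) theta 8.27 deg r 99.9
```

Request:
drive_tool:
  translation:
    - [0.002, 0.175, 0]
    - [0.002, 0.175, 0]
    - [0.002, 0.175, 0]
    - [0.002, 0.175, 0]
    - [0.002, 0.175, 0]
    - [0.002, 0.175, 0]
    - [0.002, 0.175, 0]
    - [0.002, 0.175, 0]
    - [0.002, 0.175, 0]
    - [0.002, 0.175, 0]
  spin: [-0.0175, -0.0175, -0.0175, -0.0175, -0.0175, -0.0175, -0.0175, -0.0175, -0.0175, -0.0175]
  jaw: [0, 0, 0, 0, 0, 0, 0, 0, 0, 0]

```text
time_s: 11.92
tool_pos: [568.6, 119.0, 73.3]
orientation: [0.0, 0.063, 0.998, -0.0]
wrist_force: [-0.2, -2.0, 3.5]
opening: 0.2
gripper_force: 1.4
```

Request:
drive_tool:
  translation:
    - [0.002, 0.175, 0]
    - [0.002, 0.175, 0]
    - [0.002, 0.175, 0]
    - [0.002, 0.175, 0]
    - [0.002, 0.175, 0]
    - [0.002, 0.175, 0]
    - [0.002, 0.175, 0]
    - [0.002, 0.175, 0]
    - [0.002, 0.175, 0]
    - [0.002, 0.175, 0]
  spin: [-0.0175, -0.0175, -0.0175, -0.0175, -0.0175, -0.0175, -0.0175, -0.0175, -0.0175, -0.0175]
  jaw: [0, 0, 0, 0, 0, 0, 0, 0, 0, 0]

```text
time_s: 12.75
tool_pos: [569.3, 136.7, 73.4]
orientation: [0.0, -0.024, 1.0, 0.0]
wrist_force: [0.2, -3.3, 3.6]
opening: 0.1
gripper_force: 1.6
```

Request:
drive_tool:
  translation:
    - [0.002, 0.175, 0]
    - [0.002, 0.175, 0]
    - [0.002, 0.175, 0]
    - [0.002, 0.175, 0]
    - [0.002, 0.175, 0]
    - [0.002, 0.175, 0]
    - [0.002, 0.175, 0]
    - [0.002, 0.175, 0]
    - [0.002, 0.175, 0]
    - [0.002, 0.175, 0]
  spin: [-0.0175, -0.0175, -0.0175, -0.0175, -0.0175, -0.0175, -0.0175, -0.0175, -0.0175, -0.0175]
  jaw: [0, 0, 0, 0, 0, 0, 0, 0, 0, 0]

```text
time_s: 13.58
tool_pos: [566.9, 153.6, 73.3]
orientation: [-0.0, -0.111, 0.994, -0.0]
wrist_force: [0.4, -2.8, 4.0]
opening: 0.1
gripper_force: 1.4
```

Run:
```python
from h import *
import pickle
o=st();print(to(th[4],o,73),where(o));pickle.dump(o,open("o4.pkl","wb"))
im=read_camera("wrist")[:,:,::-1]
cv2.imwrite("pics/w4c.png",cv2.resize(im[150:350,200:460],None,fx=3,fy=3,interpolation=cv2.INTER_CUBIC))
```

```text
13.58 [566.9 153.6  73.3] xang -2.919 zax [ 0. -0. -1.] F [ 0.42 -2.76  3.98] open 0.1 q [-0.2   0.73 -0.17  1.77  0.18  0.65  1.32]
(array([0.68, 3.67, 0.03]), np.float64(-0.376)) theta 38.45 deg r 99.8
```

View pics/w4c.png

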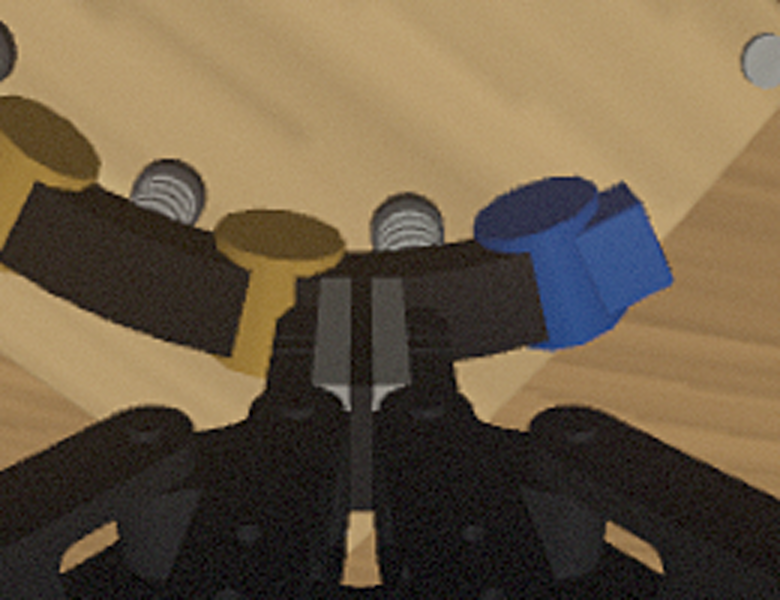

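The fingertips are on span3, centred across the guide. The blue crest's mid is at about (565,293), roughly 21° ahead, which agrees with the model. I'll go on to the blue crest.

Request:
drive_tool:
  translation:
    - [0.002, 0.175, 0]
    - [0.002, 0.175, 0]
    - [0.002, 0.175, 0]
    - [0.002, 0.175, 0]
    - [0.002, 0.175, 0]
    - [0.002, 0.175, 0]
    - [0.002, 0.175, 0]
    - [0.002, 0.175, 0]
    - [0.002, 0.175, 0]
    - [0.002, 0.175, 0]
  spin: [-0.0175, -0.0175, -0.0175, -0.0175, -0.0175, -0.0175, -0.0175, -0.0175, -0.0175, -0.0175]
  jaw: [0, 0, 0, 0, 0, 0, 0, 0, 0, 0]

```text
time_s: 14.47
tool_pos: [561.5, 170.5, 73.3]
orientation: [0.0, -0.198, 0.98, 0.0]
wrist_force: [0.7, -2.3, 2.2]
opening: -0.0
gripper_force: 1.4
```

Request:
drive_tool:
  translation:
    - [0.002, 0.175, 0]
    - [0.002, 0.175, 0]
    - [0.002, 0.175, 0]
    - [0.002, 0.175, 0]
    - [0.002, 0.175, 0]
    - [0.002, 0.175, 0]
    - [0.002, 0.175, 0]
    - [0.002, 0.175, 0]
    - [0.002, 0.175, 0]
    - [0.002, 0.175, 0]
  spin: [-0.0175, -0.0175, -0.0175, -0.0175, -0.0175, -0.0175, -0.0175, -0.0175, -0.0175, -0.0175]
  jaw: [0, 0, 0, 0, 0, 0, 0, 0, 0, 0]

```text
time_s: 15.3
tool_pos: [553.2, 186.1, 73.4]
orientation: [0.0, -0.283, 0.959, 0.0]
wrist_force: [1.2, -2.3, 4.5]
opening: -0.1
gripper_force: 1.6
```

Request:
drive_tool:
  translation:
    - [0, 0.175, 0]
    - [0, 0, 0]
    - [0, 0, 0]
    - [0, 0, 0]
  spin: [-0.0175, 0, 0, 0]
  jaw: [0, 0, 0, 0]

```text
time_s: 15.63
tool_pos: [552.0, 187.9, 73.3]
orientation: [-0.0, -0.29, 0.957, 0.0]
wrist_force: [0.5, -1.1, 4.4]
opening: -0.1
gripper_force: 1.6
```

Run:
```python
from h import *
o=st();print(to(th[4],o,73),where(o))
```

```text
15.63 [552.  187.9  73.3] xang -2.552 zax [-0.     0.001 -1.   ] F [ 0.52 -1.09  4.38] open -0.1 q [-0.2   0.73 -0.26  1.78  0.29  0.66  1.53]
(array([-0.01, -0.  ,  0.03]), np.float64(-0.01)) theta 60.02 deg r 99.9
```

On the blue crest at θ = 60.0°, r = 99.9. Lifting clear.

Request:
drive_tool:
  translation:
    - [0, 0, -0.3]
    - [0, 0, -0.5]
    - [0, 0, -1]
    - [0, 0, -1.5]
    - [0, 0, -1.5]
    - [0, 0, -1.5]
    - [0, 0, -1.0]
    - [0, 0, -0.5]
    - [0, 0, 0]
    - [0, 0, 0]
  spin: [0, 0, 0, 0, 0, 0, 0, 0, 0, 0]
  jaw: [0, 0, 0, 0, 0, 0, 0, 0, 0, 0]

```text
time_s: 16.47
tool_pos: [551.9, 187.1, 151.1]
orientation: [-0.0, -0.29, 0.957, -0.0]
wrist_force: [0.7, 0.2, -0.6]
opening: -0.3
gripper_force: 0.0
```

Run:
```python
from h import *
o=st();print(hand_in())
```

```text
16.47 [551.9 187.1 151.1] xang -2.553 zax [-0.001 -0.    -1.   ] F [ 0.69  0.23 -0.57] open -0.3 q [-0.18  0.63 -0.3   1.73  0.24  0.82  1.57]
the job is handed in; nothing more can be done
None
```

The fingertips touched the red mark, felt along the guide over each brass mark to the blue mark at 2–4.5 N of downward force (about 3–4 mm of the 15 mm travel), and lifted clear; I handed the job in at 16.5 s, and no verdict came back.

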